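# Vent the scent canister: dock it, fit the bayonet lid, hold it at half turn

### The arm

A 6-joint arm with a two-finger parallel gripper is mounted at the origin on a cart in front of the work surface, level with it; the furniture and walls round the work are solid. World frame = base frame: x ahead of the robot, y to its left, z up, the work surface at z = 0. Lengths are in m, angles in degrees, forces in N, time in s.
With the tool pointing down it reaches from about 0.275 to 0.825 m from the base axis. Payload 5.2 kg.
Tool frame: the origin (TCP) lies between the finger pads, 19 mm behind the fingertips; this is the grasp point; z points along the fingers, x is the direction in which the jaws open and shut, and the axes are right-handed (so a half turn about z gives the same grasp; the last joint's range is limited). The gripper opens to 93 mm and grips with 3 to 60 N. Pads are 15 mm wide; open, the fingers measure 128 mm over their backs; the gripper's body (75 mm by 188 mm) begins 65 mm behind the grasp point.
Start: joints at [52.666, 14.817, 87.949, -0, 77.235, -11.62], TCP at [0.239, 0.496, 0.237] pointing down, gripper open.
Joint ranges: [-179.93, 179.93], [-52.35, 119.4], [10.71, 147.94], [-69.91, 249.91], [12.55, 155.21], [-178.61, 178.61]. Speed limits (degrees/s): [147.25, 147.25, 180, 180, 180, 180].

### API

Orientations are given as a 3x3 rotation matrix whose columns are the frame's x, y, z axes.
In Python, from rig import arm gives the robot as it stands. The module is installed in compiled form; this text tells all that it offers. Calls block until the motion is done:
- arm.move_to(position, orientation): joint-space move of the TCP to a pose.
- arm.servo_line(position, attitude=None, velocity=0.15, threshold=None): straight line of the TCP; attitude=None keeps the orientation; velocity is the mean speed in m/s. With threshold (N) it stops when the force on the tool has changed by that much, and returns True; else False.
- arm.goto_joints(angles): joint-space move.
- arm.command_gripper(opening, effort=None): finger opening in m; effort is the grip in N (None keeps the last); returns when the fingers have stopped.
- arm.pause(seconds).
- arm.inverse_kinematics(position, orientation): joint angles nearest the present ones, or None.
- arm.get_image(name): name is "scene" or "side" or "wrist"; returns (picture, depth): 400x640x3 uint8, red, green, blue; 400x640 float32, m along the optical axis (not along the pixel's ray), 0 where there is no reading.
- arm.camera_params(name): a dict with "fx", "fy", "cx", "cy" (pixels), "R" (3x3) and "t" (3): a world point X has camera coordinates R X + t; the wrist camera has in their place "tool_from_camera" (4x4, takes a point from camera to tool coordinates, whose origin is the TCP and whose axes are the tool frame's). Camera axes: x right, y down, z forward; pixel columns grow to the right and rows downward; lengths in m; the calibration is good to about 2 mm. The wrist camera is an equidistant fisheye: a pixel r from the principal point sees the ray r / f radians off the axis. A picture is of the moment at which its call begins: read the wrist's pose just before it. camera_params takes no time and is no camera call.
A pose or a line that the arm cannot do raises arm.IKError and nothing moves.
- arm.close_job(): hands the job in, once; it reports no verdict.
Readings, each from a call of its own:
- arm.current_clock(): time.
- arm.current_joints(): joint angles.
- arm.current_joint_velocities(): joint speeds.
- arm.current_joint_efforts(): joint torques, N m.
- arm.current_position(): TCP position.
- arm.current_eef_rot(): TCP orientation.
- arm.current_ft_force(): force on the tool from outside, world axes, zero at the start.
- arm.current_moment(): the same for the moment, N m.
- arm.current_finger_gap(): finger opening in m.
Only numpy, scipy, OpenCV 4.12 (cv2) and the standard library are available. Lean on these libraries where they do the work, as an engineer would, in place of code of your own. Each camera call takes 0.05 s, during which the arm holds its last target.

### The job

First seat the white scent canister flat and square in the pocket of the grey dock. Then put the blue bayonet lid down into the canister's mouth, its two lugs in the two slots, and turn it clockwise (seen from above) half-way towards the lock, so that its grip bar points at the two green-dotted corners; stop well short of the lock click (about a quarter turn). The lid springs back if let go, so finish while gripping it, steady and fully down at half-way; leave the other things on the counter where they are.

Things in the scene. Friction and masses are not known exactly. Their poses are not given: they have to be found in the camera images.
- dock: Grey and black dock fixed to the counter: 104 mm square, 20 mm high, with a low panel (23 mm deep, 13 mm high) on its -x side. In its top is a square pocket 67.4 mm wide, 12 mm deep, 2.5 mm chamfer at the rim. Origin at the counter's top under the middle of the pocket; x and y along the pocket's sides.
- dock_pocket (a point): Middle of the pocket's floor, 8 mm above the counter; axes as the dock.
- canister: Loose white square canister with a blue band, 64x64 mm, 66 mm high, about 0.3 kg; grip it across two parallel flat sides, about 38 mm above its underside. It fits the pocket (1.7 mm clearance a side) any of four ways round. Origin at the centre of its underside, z up.
- canister_mouth (a point): Centre of the canister's top, 66 mm up; axes as the canister. Round mouth, 46 mm wide, with two slots along +x and -x (37 degrees wide, to radius 29.7 mm, chamfered 1.5 mm). Lip 5 mm thick. Green dots on the two corners (+x,-y) and (-x,+y) mark half-way; red bars on the sides +y and -y mark the lock.
- lid: Loose blue bayonet lid, about 0.07 kg, standing on its plug. Origin at the centre of its underside, z up. Plug 42 mm wide, 0 to 13 mm high, with two orange lugs at its foot along +x and -x (29 degrees wide, to radius 27.5 mm, 5.5 mm high); flange 60 mm wide, 13 to 18 mm. Both ends alike: goes in either way round. Fully down, the flange lies on the canister's top, origin 53 mm above the canister's.
- lid_grip (a point): In the lid's upright grip bar, 40 mm above the lid's origin (good TCP height; fingers close across y); axes as the lid. The bar lies along x, in line with the lugs: 48 mm long, 12 mm wide, from 18 to 48 mm above the lid's origin.
- collar (a joint): Sprung ring in the canister's mouth, under the lip, turned by the lid's lugs; clockwise from above, rad. 0: notches under the slots; a spring (0.08 N m/rad) returns it there, it never goes below. Half-way 0.785 (bar corner to corner); lock click at 1.2, end stop 1.4. The lugs have about 0.08 rad of play either way: the lid turns that much before the ring follows.
- tape_measure: Pink round tape measure, 56x51x21 mm; loose bystander, not to be moved. Origin at its underside.
- red_spool: Spool of red thread, 25 mm across, 40 mm high, standing; bystander, not to be moved. Origin at its underside.
- pin_tin: Round cream pin tin, 50 mm across, 24 mm high; bystander, not to be moved. Origin at its underside.
- green_roll: Green roll of tags, 44 mm across, 26 mm high; bystander, not to be moved. Origin at its underside.
Things that resemble listed ones, but are neither listed nor needed, are in the scene too. Several things have the shape of the lid; the one meant has the colours described above.

How it is judged:
By the outcome, as a careful person would: the job done as asked, in the order asked, and still so for the second after the job is handed in, while the arm keeps its last pose, push and grip.
It also fails if it takes over 59 s, if anything falls off the work surface, if the arm or the gripper's body presses on something with over 40 N, if the wrist force passes 120 N, or if a joint passes its speed limit or range.

## Working session

There is one attempt and no reset: what is moved stays moved. The work goes in short steps, each a Python script; the robot and the scene stay as the last script left them, time stands still between calls to the robot, and variables do not carry over. Pictures are saved under pics/ and viewed, and the job is handed in when it is done.

```bash
mkdir -p pics; ls
python3 - <<'E'
from rig import arm
import cv2,numpy as np
for n in ["scene","side","wrist"]:
    p,d=arm.get_image(n); cv2.imwrite(f"pics/{n}0.png",p[:,:,::-1]); np.save(f"pics/{n}0.npy",d)
    print(n,arm.camera_params(n), d.min(),d.max())
print(arm.current_clock(),arm.current_position(),arm.current_eef_rot(),arm.current_finger_gap())
E
```

```text
pics
scene {'fx': 380.3469883339336, 'fy': 380.3469883339336, 'cx': 322.4924656592774, 'cy': 204.2920486850986, 'R': array([[ 0.72077423, -0.69282126, -0.02198212],
       [-0.45043924, -0.44403753, -0.77455482],
       [ 0.52686716,  0.56818076, -0.63212468]]), 't': array([-0.41528519,  0.28651569,  0.77201482])} 0.0 3.7195826
side {'fx': 365.35604149368334, 'fy': 365.35604149368334, 'cx': 316.09416845484844, 'cy': 200.77299565884647, 'R': array([[ 0.8459659 , -0.5331688 , -0.00852824],
       [-0.34225009, -0.53063657, -0.77542872],
       [ 0.408909  ,  0.65890505, -0.63137751]]), 't': array([-0.47433267,  0.22569006,  0.92052082])} 0.0 3.4334369
wrist {'fx': 309.70691628693146, 'fy': 309.70691628693146, 'cx': 318.43156318779603, 'cy': 200.3249178108847, 'tool_from_camera': array([[ 9.99999503e-01, -2.90106204e-04, -9.54152518e-04,
         3.28953731e-04],
       [ 5.59514654e-04,  9.55195187e-01,  2.95976084e-01,
        -8.39760413e-02],
       [ 8.25537394e-04, -2.95976471e-01,  9.55194874e-01,
        -1.46287519e-01],
       [ 0.00000000e+00,  0.00000000e+00,  0.00000000e+00,
         1.00000000e+00]])} 0.0 1.5071597
0.15 [0.23839682 0.49525052 0.23684306] [[ 4.33863456e-01  9.00978299e-01 -7.78991255e-04]
 [ 9.00977705e-01 -4.33864088e-01 -1.06215368e-03]
 [-1.29495374e-03 -2.41024088e-04 -9.99999133e-01]] 0.09317700621975128
```

View pics/scene0.png

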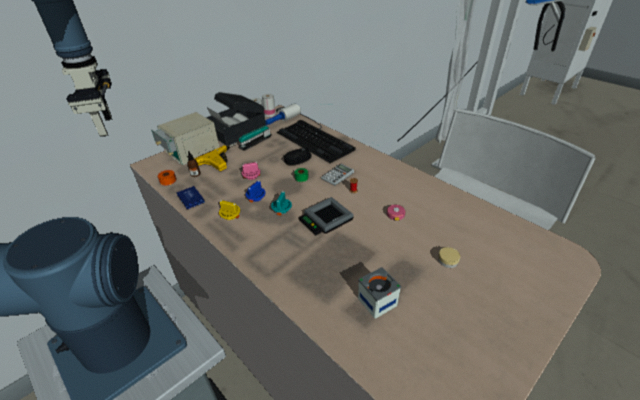

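View pics/side0.png

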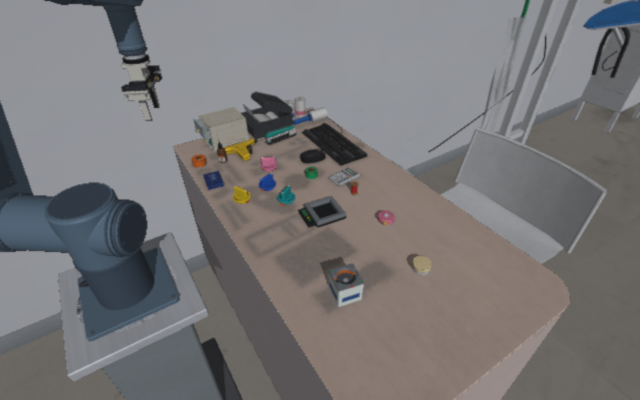

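View pics/wrist0.png

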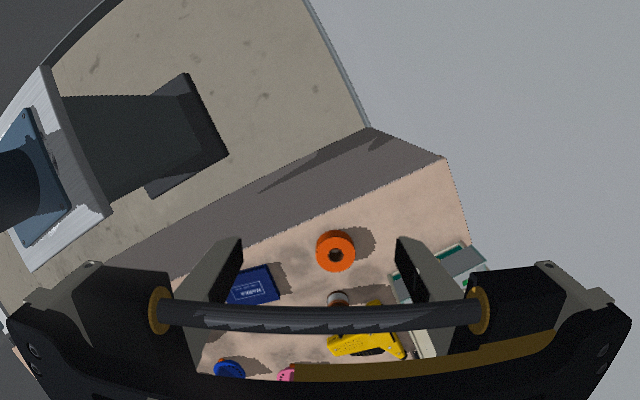

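Scene view: the canister is at (379,293), the dock at (326,215) and the tape at (397,212). The lid-shaped things are blue (256,191), teal (281,204), yellow (229,210) and pink (250,171). I'll check with crops and rough positions.

```bash
cat > h.py <<'E'
import numpy as np,cv2
from rig import arm
def ray(n,u,v,T=None):
    c=arm.camera_params(n)
    if n!="wrist":
        d=np.array([(u-c['cx'])/c['fx'],(v-c['cy'])/c['fy'],1.]); R=c['R']
        return -R.T@c['t'], R.T@d      # d has unit optical depth
    a=np.array([u-c['cx'],v-c['cy']])/c['fx']; th=np.hypot(*a)
    s=np.sin(th)/max(th,1e-9); d=np.array([a[0]*s,a[1]*s,np.cos(th)])
    M=T@c['tool_from_camera']; return M[:3,3],M[:3,:3]@d
def onplane(n,u,v,z,T=None):
    o,d=ray(n,u,v,T); return o+d*(z-o[2])/d[2]
def pose():
    T=np.eye(4);T[:3,:3]=arm.current_eef_rot();T[:3,3]=arm.current_position();return T
def proj(X,T,n="wrist"):
    c=arm.camera_params(n)
    if n!="wrist":
        p=c['R']@X+c['t']; return c['cx']+c['fx']*p[0]/p[2], c['cy']+c['fy']*p[1]/p[2]
    M=np.linalg.inv(T@c['tool_from_camera']); p=M[:3,:3]@X+M[:3,3]
    r=np.hypot(p[0],p[1]);th=np.arctan2(r,p[2]); return c['cx']+c['fx']*th*p[0]/r, c['cy']+c['fx']*th*p[1]/r
def down(a):   # tool x axis at angle a (deg) in world, z down
    a=np.radians(a); x=np.array([np.cos(a),np.sin(a),0]); z=np.array([0,0,-1.]); return np.column_stack([x,np.cross(z,x),z])
def snap(n,name):
    T=pose(); p,d=arm.get_image(n); cv2.imwrite(f"pics/{name}.png",p[:,:,::-1]); np.save(f"pics/{name}.npy",d); np.save(f"pics/{name}_T.npy",T); return p,d,T
E
python3 - <<'E'
from h import *
s=cv2.imread("pics/scene0.png"); t=cv2.imread("pics/side0.png")
a=cv2.resize(s[150:330,200:420],None,fx=3,fy=3,interpolation=2)
b=cv2.resize(t[150:310,220:400],None,fx=3,fy=3,interpolation=2)
cv2.imwrite("pics/c1.png",a);cv2.imwrite("pics/c2.png",b)
for nm,u,v,z in [("lid",256,191,.03),("teal",281,204,.03),("yel",229,210,.03),("pink",250,171,.03),("dock",327,214,.012),("can",379,283,.066),("tape",397,212,.02),("spool",353,184,.03),("tin",449,257,.024),("roll",301,174,.026)]:
    print(nm,onplane("scene",u,v,z).round(3))
E
```

```text
lid [0.486 0.187 0.03 ]
teal [0.5   0.088 0.03 ]
yel [0.382 0.17  0.03 ]
pink [0.535 0.286 0.03 ]
dock [ 0.575 -0.02   0.012]
can [ 0.453 -0.301  0.066]
tape [ 0.71  -0.157  0.02 ]
spool [0.711 0.008 0.03 ]
tin [ 0.66  -0.349  0.024]
roll [0.641 0.163 0.026]
```

View pics/c1.png

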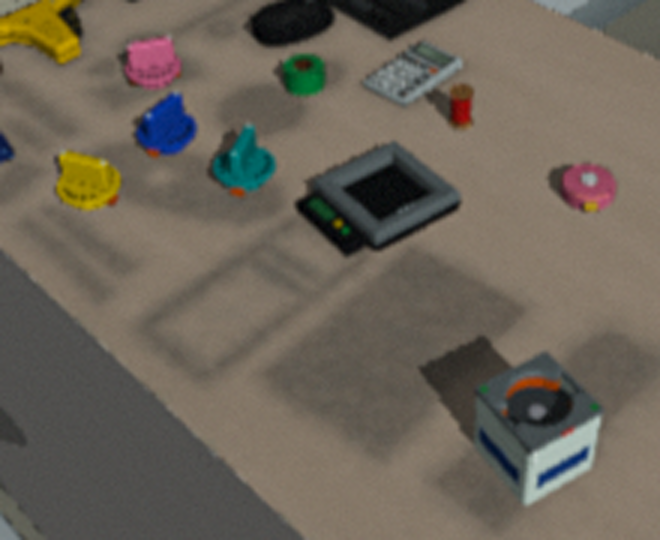

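View pics/c2.png

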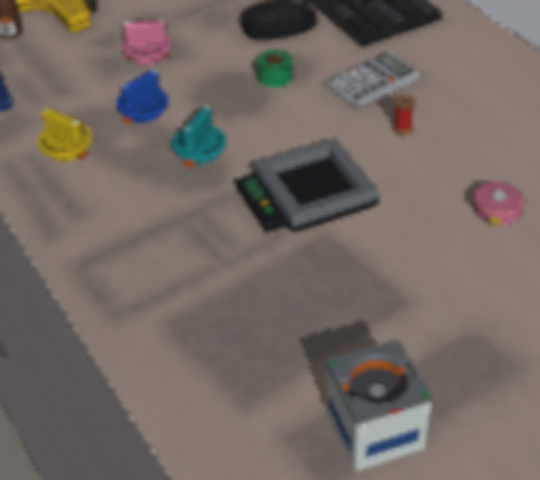

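Chosen lid: blue with orange lugs at scene (256,191) and side (267,182). The look-alikes are teal (281,204), yellow (229,210) and pink (250,171). Next are closer wrist views of the lid, the dock and the canister.

Run:
```python
from h import *
for nm,x,y in [("lid",.47,.187),("dock",.56,-.02),("can",.44,-.30)]:
    arm.move_to([x,y,.22],down(90)); p,d,T=snap("wrist","w_"+nm)
    print(nm,arm.current_clock(),T[:3,3].round(4),arm.current_joints(),arm.current_joint_velocities())
```

```text
lid 1.6333 [0.4698 0.1876 0.22  ] [ 9.13264684e+00  1.10054906e+01  9.54156840e+01  1.77385498e-02
  7.35741114e+01 -8.09202473e+01] [ 0.42106238 -0.04496862  0.06046955 -0.11246636  0.07158568 -0.20730152]
dock 2.5833 [ 0.5596 -0.0187  0.2199] [-1.33074481e+01  1.65316666e+01  8.81171834e+01  4.23347766e-02
  7.53856845e+01 -1.03404184e+02] [ 0.63355879 -0.28919944  0.04835462 -0.11628565 -0.09218225 -0.19486561]
can 3.8 [ 0.4406 -0.2989  0.2201] [-4.61542759e+01  1.37264071e+01  9.18962676e+01  2.88227133e-02
  7.43736260e+01 -1.36262188e+02] [ 0.27367751  0.09750955 -0.0807616  -0.08858341 -0.04355863 -0.22030354]
```

View pics/w_lid.png

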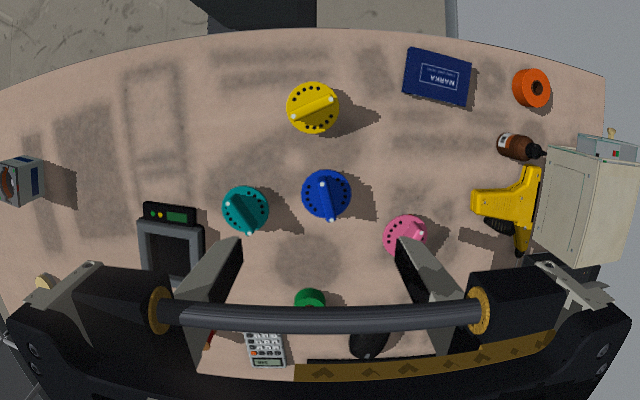

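View pics/w_dock.png

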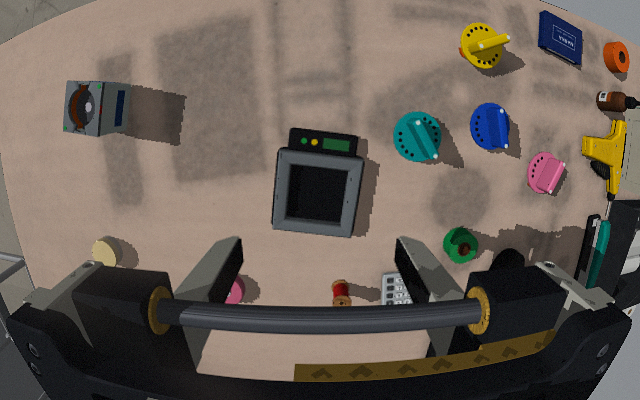

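View pics/w_can.png

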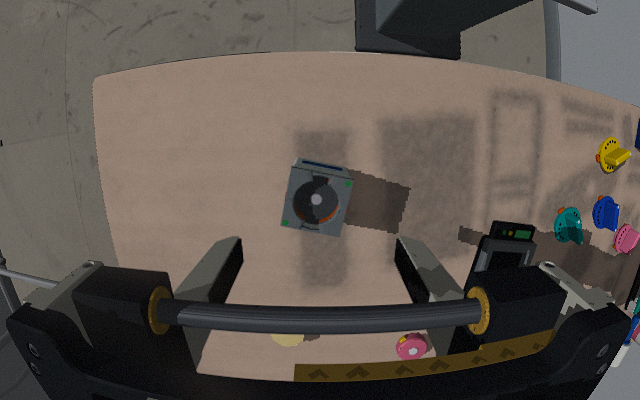

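The wrist views are clear: lid at (326,194) with its bar nearly vertical in the image, dock pocket at (317,192), canister top at (317,199) with green dots at (348,184) and (285,222). I'll measure corners from enlarged crops.

Run:
```python
from h import *
def crop(n,u0,v0,w,h,k):
    i=cv2.imread(f"pics/{n}.png")[v0:v0+h,u0:u0+w]; return cv2.resize(i,None,fx=k,fy=k,interpolation=cv2.INTER_CUBIC)
a=crop("w_can",270,145,100,100,4);b=crop("w_dock",265,120,110,130,4)[:400,:400]
b2=crop("w_dock",265,140,100,100,4)
cv2.imwrite("pics/c3.png",np.hstack([a,b2]));cv2.imwrite("pics/c4.png",crop("w_lid",290,155,80,80,6))
```

```text
(no output)
```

View pics/c3.png

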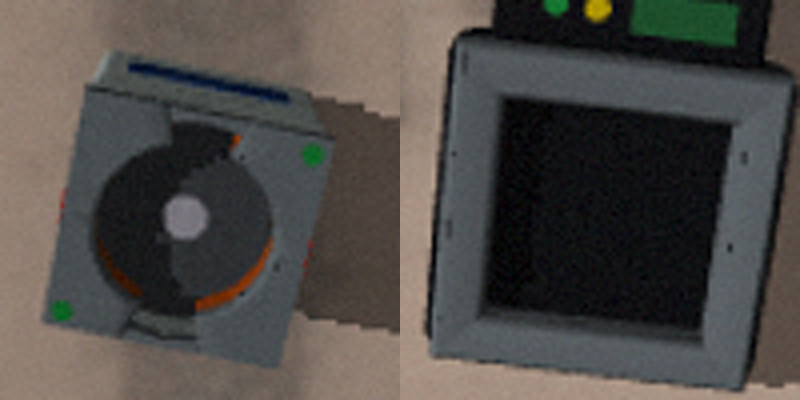

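View pics/c4.png

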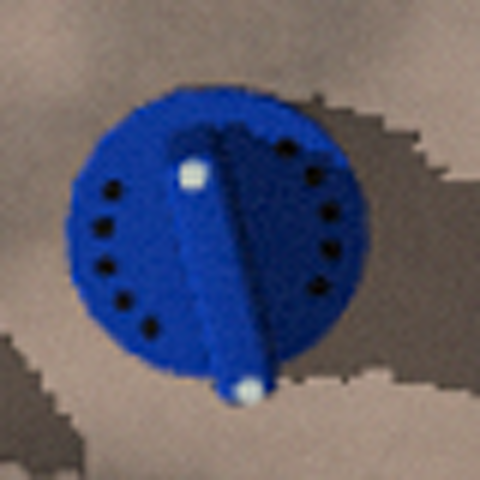

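Run:
```python
from h import *
arm.move_to([.465,-.30,.22],down(-90)); p,d,T=snap("wrist","w_can2")
print(arm.current_clock(),arm.current_joints().round(1) if hasattr(arm.current_joints(),'round') else 0)
i=p[145:245,270:370,::-1]
cv2.imwrite("pics/c5.png",cv2.resize(i,None,fx=5,fy=5,interpolation=cv2.INTER_CUBIC))
```

```text
6.525 [-44.4  15.9  89.   -0.   75.1  45.6]
```

View pics/c5.png

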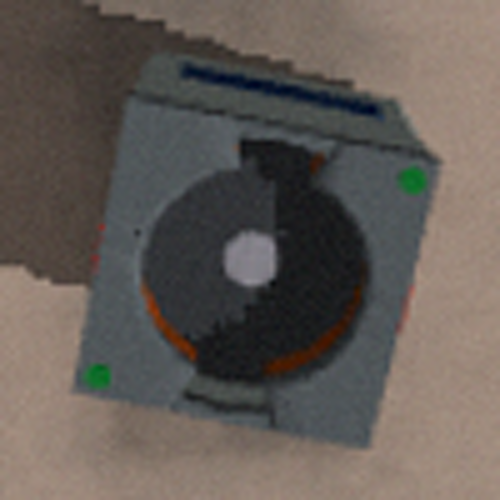

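```bash
cat > meas.py <<'E'
from h import *
def quad(name,pts,off,k,z,sub=True):
    g=cv2.cvtColor(cv2.imread(f"pics/{name}.png"),cv2.COLOR_BGR2GRAY); T=np.load(f"pics/{name}_T.npy")
    P=(np.array(pts,np.float32)+.5)/k-.5+np.array(off,np.float32); P=P.astype(np.float32).reshape(-1,1,2)
    Q=cv2.cornerSubPix(g,P.copy(),(3,3),(-1,-1),(3,50,.01)) if sub else P
    print(name,"subpix shift",(Q-P).reshape(-1,2).round(1).tolist())
    for nm,S in (("man",P),("sub",Q)):
        W=np.array([onplane("wrist",*q,z,T)[:2] for q in S.reshape(-1,2)])
        s=[np.linalg.norm(W[i]-W[i-1])*1e3 for i in range(4)]
        e=[W[1]-W[0],W[2]-W[1],W[2]-W[3],W[3]-W[0]]
        an=[np.degrees(np.arctan2(v[1],v[0]))%90 for v in e]
        dd=[np.degrees(np.arctan2(*(W[i+2]-W[i])[::-1]))%90 for i in (0,1)]
        print(" ",nm,"ctr",W.mean(0).round(4),"sides",np.round(s,1),"edge ang",np.round(an,1),"diag-45",np.round(np.array(dd)-45,2))
E
python3 - <<'E'
from meas import *
quad("w_can",[(87,86),(333,137),(280,366),(44,322)],(270,145),4,.066)
quad("w_can2",[(130,93),(440,158),(368,447),(73,392)],(270,145),5,.066)
o=[(62,32),(393,78),(342,386),(32,355)]
quad("w_dock",o,(265,140),4,.02)
quad("w_dock",[(100,97),(333,125),(303,332),(87,308)],(265,140),4,.02)
quad("w_dock",[(100,97),(333,125),(303,332),(87,308)],(265,140),4,.0175)
# lid: white dots on bar top ends (bar top z=.048), flange circle by mask z .018
i=cv2.imread("pics/w_lid.png"); T=np.load("pics/w_lid_T.npy")
hsv=cv2.cvtColor(i,cv2.COLOR_BGR2HSV)
m=cv2.inRange(hsv,(108,150,40),(125,255,255)); m[:155]=0;m[235:]=0;m[:,:290]=0;m[:,370:]=0
d=[(( 193+.5)/6-.5+290,(175.5)/6-.5+155),((249.5)/6-.5+290,(390.5)/6-.5+155)]
W=[onplane("wrist",*q,.048,T)[:2] for q in d]
print("lid dots",W,"mid",np.mean(W,0),"len",np.linalg.norm(W[1]-W[0]),"ang",np.degrees(np.arctan2(*(W[1]-W[0])[::-1])))
c=max(cv2.findContours(m,0,1)[0],key=cv2.contourArea)
Wc=np.array([onplane("wrist",*q,.018,T)[:2] for q in c.reshape(-1,2)]).astype(np.float32)
print(cv2.minEnclosingCircle(Wc))
E
```

```text
w_can subpix shift [[-0.5, -0.30000001192092896], [-0.30000001192092896, 0.8999999761581421], [-0.0, 0.30000001192092896], [-0.699999988079071, -0.0]]
  man ctr [ 0.4543 -0.3018] sides [64.  62.5 63.4 63.4] edge ang [78.1 79.1 78.6 78.4] diag-45 [-11.76 -11.13]
  sub ctr [ 0.4546 -0.3022] sides [64.3 63.1 62.8 64.2] edge ang [77.  79.2 78.4 78.2] diag-45 [-11.75 -11.82]
w_can2 subpix shift [[-0.0, 0.5], [0.20000000298023224, 0.5], [0.20000000298023224, 0.20000000298023224], [-0.30000001192092896, -0.6000000238418579]]
  man ctr [ 0.4541 -0.3011] sides [64.5 63.  63.8 63.2] edge ang [78.  78.3 78.6 78.1] diag-45 [-12.22 -11.26]
  sub ctr [ 0.454  -0.3011] sides [63.4 63.2 63.6 63.9] edge ang [78.1 78.3 77.9 77.6] diag-45 [-11.98 -12.05]
w_dock subpix shift [[-1.5, 0.699999988079071], [0.0, 0.0], [-0.6000000238418579, 1.7000000476837158], [-0.10000000149011612, 1.0]]
  man ctr [ 0.5776 -0.0215] sides [98.7 94.7 95.7 95.1] edge ang [82.  82.9 83.8 82.7] diag-45 [-7.84 -6.43]
  sub ctr [ 0.5787 -0.0221] sides [99.1 96.3 98.1 94.7] edge ang [82.6 82.7 83.2 83.6] diag-45 [-7.88 -6.05]
w_do
[... 276 characters left out ...]
r [ 0.5781 -0.0226] sides [68.5 66.7 64.  68.2] edge ang [82.6 83.4 86.4 82.2] diag-45 [-5.87 -6.87]
w_dock subpix shift [[0.4000000059604645, -0.6000000238418579], [0.10000000149011612, -0.20000000298023224], [0.0, 0.0], [-2.700000047683716, 2.5999999046325684]]
  man ctr [ 0.5782 -0.0219] sides [64.5 67.4 64.2 65.6] edge ang [83.  83.4 83.2 85. ] diag-45 [-5.41 -7.31]
  sub ctr [ 0.5788 -0.0226] sides [68.9 67.1 64.5 68.7] edge ang [82.6 83.4 86.4 82.2] diag-45 [-5.87 -6.87]
lid dots [array([0.46827754, 0.19057623]), array([0.50886118, 0.20095674])] mid [0.48856936 0.19576649] len 0.041890171795490795 ang 14.347542902085454
((0.48993730545043945, 0.19621402025222778), 0.031609855592250824)
```

Run:
```python
from meas import *
i=cv2.imread("pics/w_dock.png"); T=np.load("pics/w_dock_T.npy")
k=4; c=cv2.resize(i[135:250,260:375],None,fx=k,fy=k,interpolation=cv2.INTER_CUBIC)
g=cv2.GaussianBlur(c,(5,5),0).astype(int)
# ring grey: b>r (bluish), bright
m=((g.max(2)>60)&(g[:,:,0]-g[:,:,2]>3)).astype(np.uint8)*255
m=cv2.morphologyEx(m,cv2.MORPH_OPEN,np.ones((5,5)))
n,l,s,_=cv2.connectedComponentsWithStats(m); j=1+s[1:,4].argmax(); m=(l==j).astype(np.uint8)*255
cv2.imwrite("pics/c6.png",np.hstack([c,cv2.merge([m]*3)])[:600,:800])
cs,h=cv2.findContours(m,cv2.RETR_CCOMP,1)
cs=sorted(cs,key=cv2.contourArea,reverse=True)
for q,z in ((cs[0],.02),(cs[1],.0175)):
    px=(q.reshape(-1,2)+.5)/k-.5+[260,135]
    W=np.array([onplane("wrist",*p,z,T)[:2] for p in px])*1e3
    c0,sz,a=cv2.minAreaRect(W.astype(np.float32)); print(c0,sz,a)
    # line fits per side
    th=np.radians(-7);R=np.array([[np.cos(th),np.sin(th)],[-np.sin(th),np.cos(th)]]);L=(W-c0)@R.T
    hs=np.abs(L).max()*.65
    for ax,sg in ((0,1),(0,-1),(1,1),(1,-1)):
        s=(L[:,ax]*sg>hs*.9)&(abs(L[:,1-ax])<hs); vx,vy,x0,y0=cv2.fitLine(L[s].astype(np.float32),cv2.DIST_HUBER,0,.01,.01).ravel()
        t=-[x0,y0][1-ax]/[vx,vy][1-ax]; off=[x0,y0][ax]+t*[vx,vy][ax]
        an=np.degrees(np.arctan2(vy,vx)); print("  axis",ax,sg,"off %.2f ang %.2f n %d"%(off,((an+45)%90-45)-7,s.sum()))
```

```text
(578.2958374023438, -22.449798583984375) (96.04283142089844, 96.44033813476562) 82.82927703857422
  axis 0 1 off 47.68 ang -7.00 n 205
  axis 0 -1 off -47.51 ang -7.20 n 236
  axis 1 1 off 47.64 ang -7.20 n 202
  axis 1 -1 off -47.66 ang -7.04 n 206
(579.3900756835938, -23.360088348388672) (69.60784912109375, 70.63720703125) 83.21781158447266
  axis 0 1 off 34.30 ang -8.16 n 152
  axis 0 -1 off -34.82 ang -6.83 n 159
  axis 1 1 off 34.15 ang -6.94 n 148
  axis 1 -1 off -33.73 ang -6.97 n 150
```

View pics/c6.png

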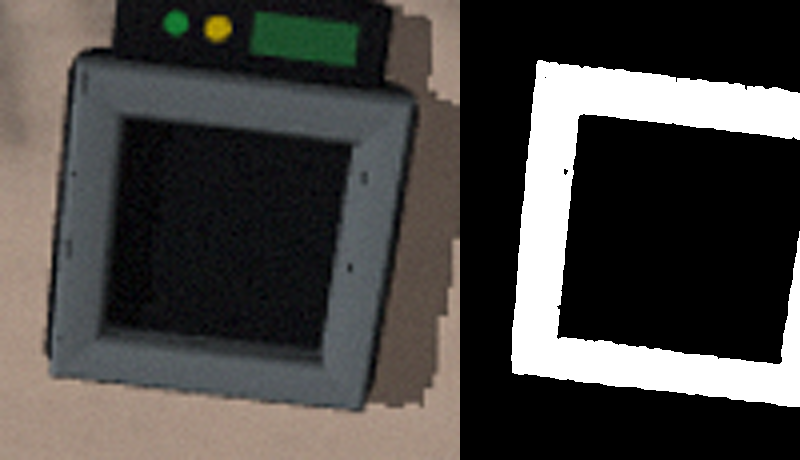

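Run:
```python
from h import *
C=[.4542,-.3016];a=-101.8
arm.move_to([*C,.13],down(a)); 
arm.servo_line([*C,.038],velocity=.12)
arm.command_gripper(.055,25)
print(arm.current_clock(),arm.current_finger_gap(),arm.current_position(),np.round(arm.current_ft_force(),2))
arm.servo_line([*C,.11],velocity=.12)
D=[.5784,-.0226]; a2=-97.05
arm.move_to([*D,.11],down(a2))
arm.pause(.1)
p,d,T=snap("scene","s1"); 
print(arm.current_clock(),arm.current_finger_gap(),T[:3,3].round(4),np.round(arm.current_ft_force(),2))
c=np.array(proj(np.array([*D,.05]),None,"scene")).astype(int)
p2,_,_=snap("side","t1"); c2=np.array(proj(np.array([*D,.05]),None,"side")).astype(int)
f=lambda p,c:cv2.resize(p[c[1]-50:c[1]+50,c[0]-50:c[0]+50,::-1],None,fx=4,fy=4,interpolation=2)
cv2.imwrite("pics/c7.png",np.hstack([f(p,c),f(p2,c2)]))
```

```text
8.4667 0.06368549492939778 [ 0.45429152 -0.30166447  0.03823469] [0.46 0.71 2.53]
10.5333 0.06409055653472479 [ 0.5783 -0.0242  0.1099] [ 0.91 -0.56 -2.48]
```

View pics/c7.png

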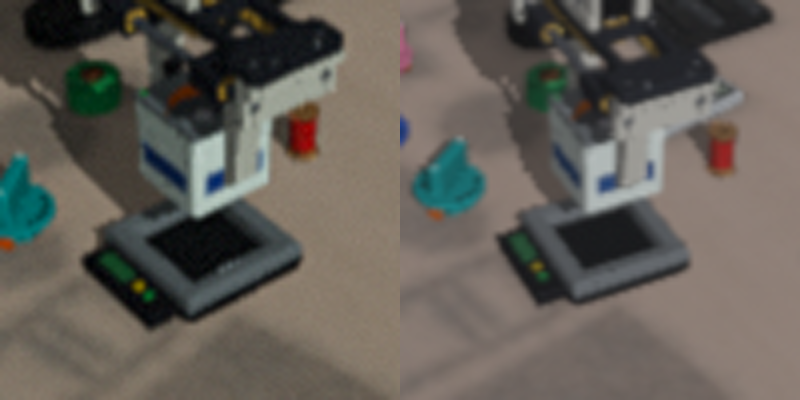

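The canister is held level above the dock, at about (205,150) in the left crop. Now I'll lower it under force watch.

Run:
```python
from h import *
D=[.5784,-.0226]; R=down(-97.05)
arm.servo_line([*D,.066],R,velocity=.1); arm.pause(.2)
print(arm.current_position(),np.round(arm.current_ft_force(),2))
h=arm.servo_line([*D,.0445],R,velocity=.03,threshold=8)
arm.pause(.1)
print(h,arm.current_clock(),arm.current_position(),np.round(arm.current_ft_force(),2),np.round(arm.current_moment(),2))
```

```text
[ 0.57901177 -0.02272527  0.06682849] [ 0.09 -0.56 -3.77]
True 12.1083 [ 0.57798412 -0.02251007  0.04610435] [-0.32  0.52  5.44] [0.   0.18 0.01]
```

Run:
```python
from h import *
D=[.5784,-.0226]; R=down(-97.05)
arm.command_gripper(.093)
arm.servo_line([*D,.14],R,velocity=.2)
arm.move_to([.560,-.0226,.22],down(82.95)); arm.pause(.15)
p,d,T=snap("wrist","w_seat"); print(arm.current_clock(),T[:3,3].round(4))
cv2.imwrite("pics/c8.png",cv2.resize(p[120:260,250:390,::-1],None,fx=4,fy=4,interpolation=cv2.INTER_CUBIC))
```

```text
16.275 [ 0.56   -0.0226  0.2199]
```

View pics/c8.png

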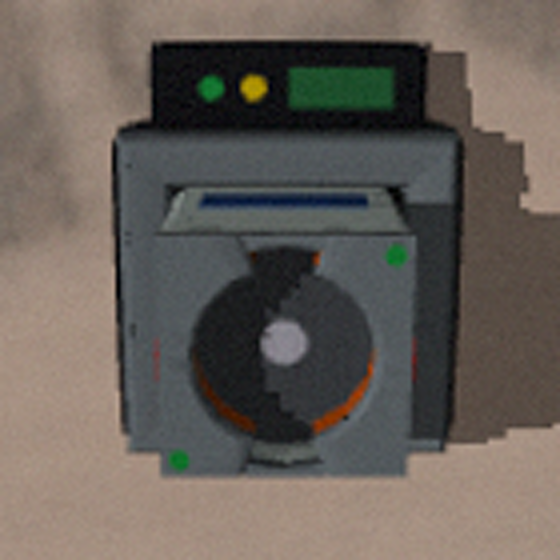

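The canister is seated square. Its top corners in the crop are (157,235), (415,237), (407,475) and (162,474), with slots top and bottom. I'll measure it, then fetch the lid.

Run:
```python
from meas import *
quad("w_seat",[(157,235),(415,237),(407,475),(162,474)],(250,120),4,.074)
d=np.load("pics/w_seat.npy");T=np.load("pics/w_seat_T.npy");c=arm.camera_params("wrist");M=T@c['tool_from_camera']
for q in [(172,300),(400,420),(185,260),(395,300),(300,465),(200,465)]: # top points heights
    u,v=q[0]/4+250,q[1]/4+120; o,r=ray("wrist",u,v,T); zc=M[:3,:3].T@r; print((o+r*d[int(v),int(u)]/zc[2]).round(4))
L=[.489,.196]; a=104.35
arm.move_to([*L,.12],down(a))
arm.servo_line([*L,.04],down(a),velocity=.12)
arm.command_gripper(.008,20)
print(arm.current_clock(),arm.current_finger_gap(),arm.current_position(),np.round(arm.current_ft_force(),2))
arm.servo_line([*L,.15],velocity=.15)
arm.move_to([.5784,-.0226,.16],down(82.95)); arm.pause(.15)
print(arm.current_clock(),arm.current_finger_gap(),arm.current_position(),np.round(arm.current_ft_force(),2))
p,_,_=snap("scene","s2");p2,_,_=snap("side","t2");pw,_,_=snap("wrist","w_lidheld")
X=np.array([.5784,-.0226,.1])
c=np.array(proj(X,None,"scene")).astype(int);c2=np.array(proj(X,None,"side")).astype(int)
f=lambda p,c:cv2.resize(p[c[1]-50:c[1]+50,c[0]-50:c[0]+50,::-1],None,fx=4,fy=4,interpolation=2)
cv2.imwrite("pics/c9.png",np.hstack([f(p,c),f(p2,c2)]))
```

```text
w_seat subpix shift [[0.699999988079071, -1.0], [0.10000000149011612, -0.20000000298023224], [-0.20000000298023224, 0.20000000298023224], [-0.30000001192092896, 0.4000000059604645]]
  man ctr [ 0.5764 -0.0217] sides [63.3 62.7 63.1 63.4] edge ang [82.5 83.  82.6 82.4] diag-45 [-7.43 -7.31]
  sub ctr [ 0.5762 -0.0216] sides [64.6 62.1 63.5 63.6] edge ang [81.8 82.8 82.8 81.5] diag-45 [-8.31 -7.25]
[ 0.5584 -0.0473  0.0727]
[0.5975 0.0058 0.0721]
[ 0.5487 -0.0426  0.0729]
[0.5653 0.0074 0.0723]
[ 0.6064 -0.0211  0.0726]
[ 0.6031 -0.0467  0.0731]
19.3 0.011824166082431541 [0.48900134 0.1960045  0.03998386] [-0.26  0.46  0.27]
21.275 0.011855995147277365 [ 0.57790493 -0.02075467  0.15987415] [-0.1  -0.15 -0.55]
```

View pics/c9.png

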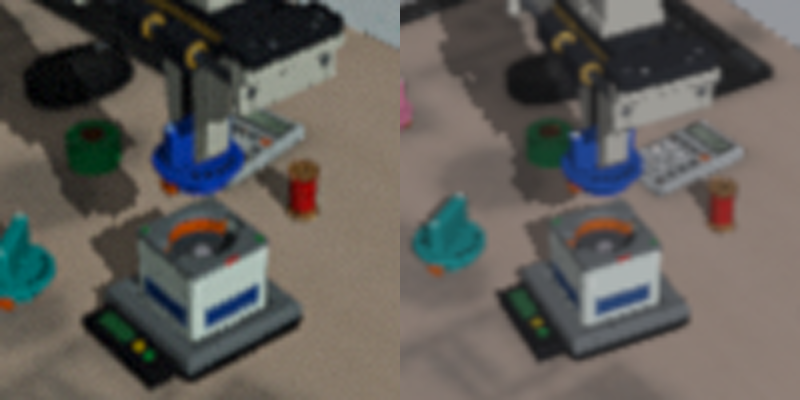

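View pics/w_lidheld.png

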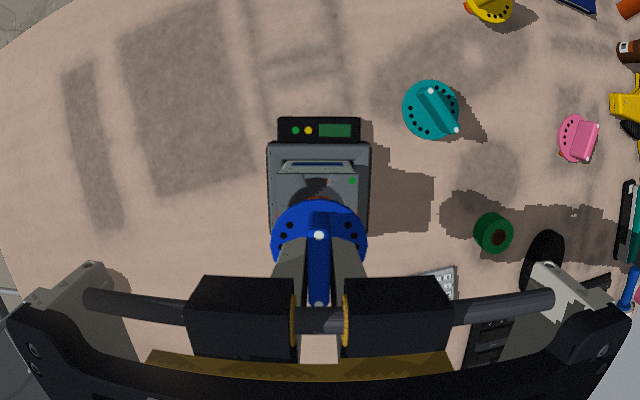

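Run:
```python
from h import *
T=np.load("pics/w_lidheld_T.npy"); i=cv2.imread("pics/w_lidheld.png")
g=cv2.inRange(i,(150,150,150),(255,255,255)); W=[]
for box in ((225,245,310,330),(296,312,310,330)):
    m=g[box[0]:box[1],box[2]:box[3]]; v,u=np.nonzero(m); u=u.mean()+box[2];v=v.mean()+box[0]
    X=onplane("wrist",u,v,T[2,3]+.008,T); t=T[:3,:3].T@(X-T[:3,3]); W.append(t); print(round(u,1),round(v,1),len(m[m>0]),(t*1e3).round(1))
print("mid",(np.mean(W,0)*1e3).round(2),"len",np.linalg.norm(W[1]-W[0]),"ang",np.degrees(np.arctan2(*(W[1]-W[0])[:2])))
```

```text
318.4 234.5 63 [  0.5 -23.6  -8. ]
nan nan 0 [nan nan nan]
mid [nan nan nan] len nan ang nan<stdin>:5: RuntimeWarning: Mean of empty slice.
  ret = ret.dtype.type(ret / rcount)
```

Run:
```python
from h import *
T=np.load("pics/w_lidheld_T.npy"); i=cv2.imread("pics/w_lidheld.png")
for u,v in ((318.4,234.5),(319,304),(319,302),(319,306)):
    X=onplane("wrist",u,v,T[2,3]+.008,T); print(u,v,(T[:3,:3].T@(X-T[:3,3])*1e3).round(1))
cv2.imwrite("pics/c10.png",cv2.resize(i[190:330,250:390],None,fx=4,fy=4,interpolation=cv2.INTER_CUBIC))
print(T)
```

```text
318.4 234.5 [  0.5 -23.6  -8. ]
319 304 [ 0.8 18.1 -8. ]
319 302 [ 0.8 16.7 -8. ]
319 306 [ 0.8 19.5 -8. ]
[[ 1.20438297e-01  9.92720812e-01 -8.15159370e-05  5.78117566e-01]
 [ 9.92720793e-01 -1.20438277e-01  2.18824437e-04 -2.10618827e-02]
 [ 2.07413934e-04 -1.07277408e-04 -9.99999973e-01  1.60059268e-01]
 [ 0.00000000e+00  0.00000000e+00  0.00000000e+00  1.00000000e+00]]
```

View pics/c10.png

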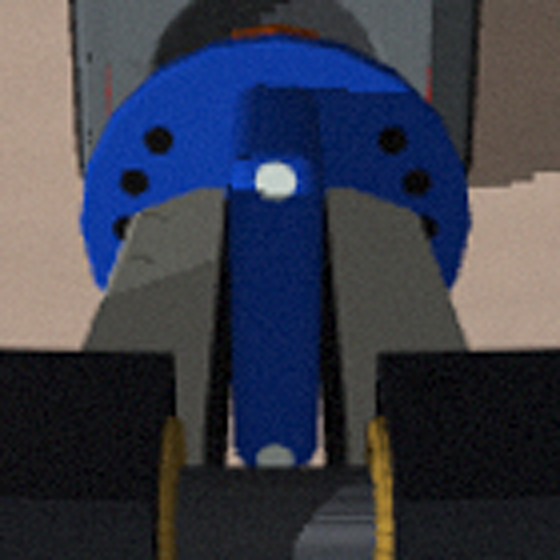

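Run:
```python
from h import *
P=[.5784,-.0224]; R=down(82.75)
arm.servo_line([*P,.119],R,velocity=.1); arm.pause(.2)
print(arm.current_position(),np.round(arm.current_ft_force(),2))
p,_,_=snap("scene","s3");p2,_,_=snap("side","t3")
h=arm.servo_line([*P,.1005],R,velocity=.03,threshold=5)
arm.pause(.1)
print(h,arm.current_clock(),arm.current_position(),np.round(arm.current_ft_force(),2),np.round(arm.current_moment(),2))
p,_,_=snap("scene","s4");p2,_,_=snap("side","t4")
X=np.array([.5784,-.0226,.08])
c=np.array(proj(X,None,"scene")).astype(int);c2=np.array(proj(X,None,"side")).astype(int)
f=lambda p,c:cv2.resize(p[c[1]-35:c[1]+35,c[0]-35:c[0]+35,::-1],None,fx=5.7,fy=5.7,interpolation=2)
cv2.imwrite("pics/c11.png",np.hstack([f(p,c),f(p2,c2)]))
```

```text
[ 0.57896725 -0.02252307  0.1198303 ] [ 0.89 -0.55  0.19]
True 22.9667 [ 0.57798146 -0.02230196  0.10088923] [ 0.5  -0.02  5.23] [ 0.04 -0.04 -0.  ]
```

View pics/c11.png

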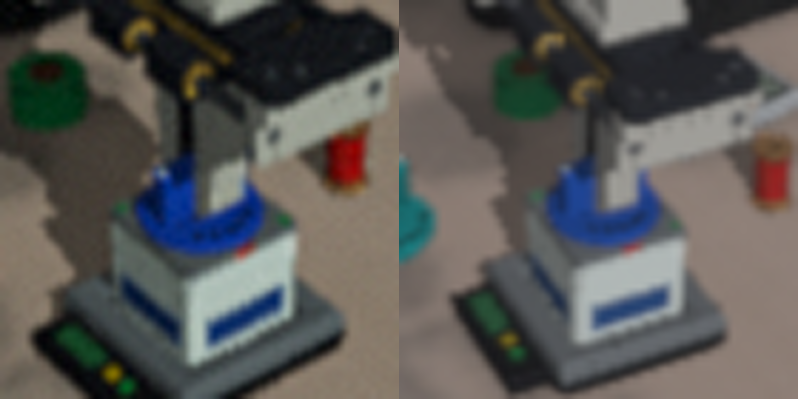

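The lid is fully down: z is 0.1009 against 0.101 expected. Now I'll turn it clockwise in small steps.

Run:
```python
from h import *
P=np.array([.5780,-.0223,.1007]); e=.0015
Lc=P-e*down(82.75)[:,1]
for k in range(1,7):
    a=82.75-47*k/6; R=down(a); q=Lc+e*R[:,1]; q[2]=.1005
    arm.move_to(q,R)
    f=np.array(arm.current_ft_force());m=np.array(arm.current_moment())
    print(k,round(arm.current_clock(),2),np.round(arm.current_position(),4),f.round(2),m.round(3))
    if np.linalg.norm(f)>25: print("STOP");break
arm.pause(.4)
R=np.array(arm.current_eef_rot());print(np.degrees(np.arctan2(R[1,0],R[0,0])),arm.current_finger_gap(),np.round(arm.current_position(),4),np.round(arm.current_ft_force(),2),np.round(arm.current_moment(),3))
p,_,_=snap("scene","s5");p2,_,_=snap("side","t5");snap("wrist","w5")
X=np.array([.5784,-.0226,.08])
c=np.array(proj(X,None,"scene")).astype(int);c2=np.array(proj(X,None,"side")).astype(int)
f=lambda p,c:cv2.resize(p[c[1]-35:c[1]+35,c[0]-35:c[0]+35,::-1],None,fx=5.7,fy=5.7,interpolation=2)
cv2.imwrite("pics/c12.png",np.hstack([f(p,c),f(p2,c2)]))
```

```text
1 23.32 [ 0.5784 -0.0225  0.1009] [0.21 0.91 5.5 ] [ 0.105  0.109 -0.064]
2 23.58 [ 0.5783 -0.0226  0.1009] [0.4  0.58 5.78] [ 0.071  0.049 -0.08 ]
3 23.84 [ 0.5783 -0.0227  0.1009] [1.2  1.27 6.25] [ 0.214  0.021 -0.069]
4 24.1 [ 0.5782 -0.0228  0.1009] [1.14 1.23 4.9 ] [ 0.258 -0.067 -0.005]
5 24.36 [ 0.5782 -0.0229  0.1009] [1.5  1.85 4.4 ] [ 0.286 -0.11  -0.069]
6 24.62 [ 0.5781 -0.023   0.1009] [2.31 2.48 5.46] [ 0.481 -0.189  0.012]
36.22640985431101 0.011910084110300511 [ 0.5782 -0.023   0.1009] [2.02 1.84 5.06] [ 0.419 -0.223 -0.074]
```

View pics/c12.png

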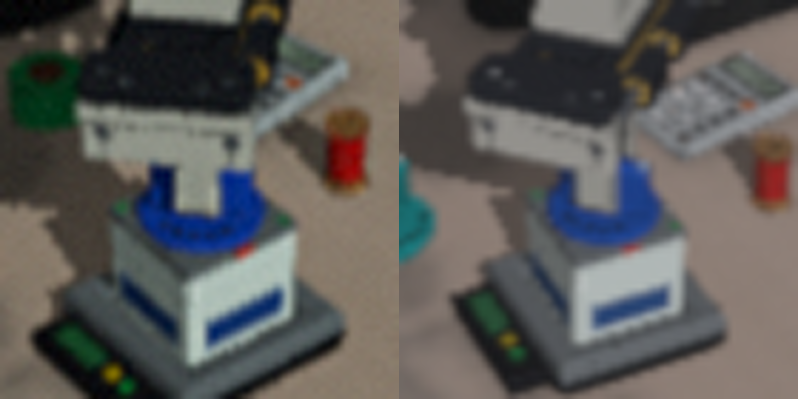

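View pics/w5.png

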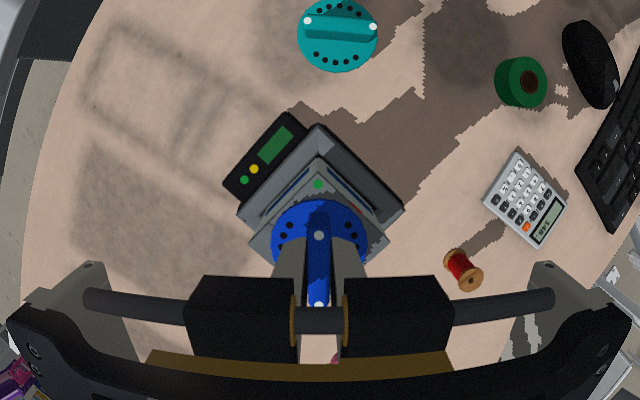

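Run:
```python
from h import *
arm.pause(.8)
R=np.array(arm.current_eef_rot());print(np.degrees(np.arctan2(R[1,0],R[0,0])),np.round(arm.current_position(),4),arm.current_finger_gap(),np.round(arm.current_ft_force(),2),np.round(arm.current_moment(),3),np.abs(arm.current_joint_velocities()).max(),arm.current_clock())
T=np.load("pics/w5_T.npy")
g=onplane("wrist",317.5,184,.074,T);b=[onplane("wrist",u,v,T[2,3]+.008,T) for u,v in((319,236),(319,304))]
print("dot",g.round(4),"bar ang",np.degrees(np.arctan2(*(b[1]-b[0])[1::-1])),"bar mid",np.mean(b,0).round(4), "dot ang from canister centre",np.degrees(np.arctan2(*(np.array([.577,-.0222])-g[:2])[::-1])))
arm.close_job()
```

```text
36.2274792473308 [ 0.5781 -0.023   0.1009] 0.012085077922605592 [1.75 2.85 5.7 ] [ 0.457 -0.224  0.02 ] 0.14137504636748074 25.9667
dot [0.5537 0.0088 0.074 ] bar ang -53.759140049106385 bar mid [ 0.5766 -0.0211  0.1089] dot ang from canister centre -53.12415295405053
the job is handed in; nothing more can be done
```

I seated the canister in the dock, put the blue lid in its slots, turned it clockwise to half-way, and handed the job in at about 26 s while still gripping the lid. No verdict is reported back, so the checks below are my own.

- **Canister:** after I let go, the wrist picture showed it square in the pocket, at about −7.4° against the dock's −7.1°. It went down to grip height 0.0461 m, where 0.046 m was expected. Its centre measured about 2 mm nearer the robot than the dock's. That is about as good as the camera calibration and slightly more than the 1.7 mm clearance, so some of it is measurement error.
- **Lid:** it is fully down, at height 0.1009 m against 0.101 m expected. The bar was at −53.8° and the green dot at −53.1°, about 46.5° of turn. I went slightly past 45° to allow for the lug play; this is well short of the lock click.
- **Final hold:** the lid stayed steady over the last second or so, with about 6 N of downward push and about 3 N sideways.
- **Disagreements:** two estimates of where the lid sat in the grip differed by about 2 mm along the bar. I used a value in between and it went in without trouble. The turning moment read between −0.07 and +0.02 N m, too noisy to show the ring's angle, so I did not measure that directly.
- **Other things on the counter:** nothing near the dock moved in the last pictures. The pink tape measure and the pin tin were not checked again, but the arm's path stayed clear of both.

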